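# Put the mallet-headed stone chisels back in their tray

## Task

Put the three mallet-headed chisels (those with a flared, mushroom-shaped head) back in the tray, each in the insert whose blade pocket suits its own blade width, lying flat down in the pockets with its head in the head pocket and its blade in the blade pocket. Leave the two hammer-headed chisels (plain straight ends, no flare), the dummy mallet and the square where they are.

Things in the scene. Friction and masses are not known exactly. Their poses are not given: they have to be found in the camera images.
- wide_chisel: Mallet-headed steel chisel, 165 mm long: flared head 30 mm across, octagonal shank 13 mm, straight cutting edge 40 mm wide. Lies on head rim and blade. Origin in the plane it lies on, under mid-shank, 68 mm from the head's end; +x to the cutting edge. There the shank's axis is 10 mm up; grip across it (along y). Shank bare from 36 mm behind to 22 mm ahead of the origin. About 0.3 kg.
- claw_chisel: Mallet-headed steel chisel like wide_chisel (same length, head, shank, origin and axes), but with a 26 mm wide blade ending in five teeth. About 0.25 kg.
- narrow_chisel: Mallet-headed steel chisel like wide_chisel (same length, head, shank, origin and axes), but with a blade 14 mm wide, hardly wider than the shank. About 0.22 kg.
- hammer_wide: Look-alike that stays: hammer-headed chisel, 165 mm long, 15 mm octagonal shank running straight to a plain end with no flare (a little narrower at the very end), straight blade 40 mm wide. Origin on the underside, 68 mm from the plain end; +x points to the cutting edge. Up to 16 mm high.
- hammer_claw: Look-alike that stays: hammer-headed chisel like hammer_wide, but with a 26 mm wide blade ending in five teeth.
- wide_insert: Place for wide_chisel: fixed plywood insert 193 mm long (x), 70 wide, 16 high; dark floor 6 mm above its underside. Head pocket x -76 to -32 mm, 46 wide; open finger recess right across (no walls) x -32 to 32; blade pocket x 32 to 105, 56 wide. Origin: underside, mid-recess, on the centre line. Chisel well placed: origins in line, x axes the same way, 6 mm above; it has 8 mm of play all round.
- claw_insert: Place for claw_chisel: as wide_insert, but its blade pocket is 42 mm wide. The three inserts lie side by side, 73 mm apart, in any order, in a fixed shallow tray 216 by 240 mm (side lips 14 mm high, end boards, across the inserts' x, 26 mm high). The insert origins are 8 mm and their dark floors 14 mm above the bench.
- narrow_insert: Place for narrow_chisel: as wide_insert, but its blade pocket is 30 mm wide.
- mallet: Bystander: a mason's round dummy mallet standing on its dark metal head (74 mm across, 56 mm high), pale wooden handle upwards, 142 mm high in all, beyond the chisels. Origin at the centre of its underside.
- square: Bystander: small steel combination square lying flat beyond the chisels, rule 150 mm by 19 mm with a dark head, up to 23 mm high in all. Origin under the middle of the rule, x along the rule. (Beyond the tray is also a fixed block of sandstone, 160 by 300 mm, 97 mm high.)

How it is judged:
By the outcome, as a careful person would: the job done as asked, in the order asked, and still so for the second after the job is handed in, with the robot touching nothing.
It also fails if it takes over 104 s, if anything falls off the work surface, if the arm or the gripper's body presses on something with over 40 N, if the wrist force passes 120 N, or if a joint passes its speed limit or range.

## Robot

A 7-joint arm with a two-finger parallel gripper is mounted at the origin on the work surface. World frame = base frame: x ahead of the robot, y to its left, z up, the work surface at z = 0. Lengths are in m, angles in rad, forces in N, time in s.
With the tool pointing down it reaches from about 0.425 to 0.95 m from the base axis. Payload 16.7 kg.
Tool frame: the origin (TCP) lies on the centre line of the jaws, within the pads' length; the fingertips stand 25 mm ahead of it and the grasp point (between the pads) lies 6 mm ahead of it (env.tips_ahead is the distance from the TCP to the fingertips, in m); z points along the fingers, y is the line along which they close (so a half turn about z gives the same grasp; the last joint's range is limited). The gripper opens to 94 mm and grips with 3 to 60 N. Pads are 16 mm wide; open, the fingers measure 119 mm over their backs; the gripper's body (75 mm by 177 mm) begins 78 mm behind the grasp point.
Start: joints at [-1.343, 0.426, 0.074, 1.606, -0.034, 1.111, -0.067], TCP at [0.248, 0.628, 0.23] pointing down, gripper open.
Joint ranges: [-2.85, 2.85], [-0.5, 2.14], [-1.23, 1.37], [0.21, 2.46], [-1.02, 4.16], [0.16, 2.05], [-2.73, 2.73]. Speed limits (rad/s): [1.89, 1.89, 2.39, 2.39, 3.01, 3.01, 3.01].

## Interface

Orientations are given as a 3x3 rotation matrix whose columns are the frame's x, y, z axes.
In Python, from rig import env gives the robot as it stands.
- The arm moves only by the shell command python3 -m jog [FORCE], which reads ROWS from standard input. ROWS is a JSON list of rows, 1 to 5 of them, each written [[dx, dy, dz], [rx, ry, rz], opening]: dx, dy, dz in shares of the most that a row can go, 1 being 62.5 mm, then a rotation vector rx, ry, rz in shares of pi rad (1.0 is pi rad), then the opening from 0.0 (shut) to 1.0 (fully open); each row shifts and turns the commanded pose from where the row before left it, along the tool's axes as they then stand; what a row does not reach is not made up. A row lasts 1/8 s, in which the tool goes at most 0.0625 m and 0.188 rad, less where a joint would pass 70% of its speed; a pose out of reach is approached as far as the arm can. The fingers move at their own pace and stop on an object; FORCE is the grip in N (left out, the last holds). Time passes only in rows, so rows that do not move let the fingers close. It prints the time, the measured TCP pose, the force, the opening and the grip force at its end. A shift or turn number past 1, either way, is cut back to 1. Input that does not fit is refused with a message, and nothing moves.
- env.observe(): the state, without advancing time (a new reading comes with each control period).
- env.camera(name): name is "scene" or "top" or "wrist"; returns the picture (420x560x3 uint8, red, green, blue); there is no depth.
- env.get_calibration(name): a dict with "fx", "fy", "cx", "cy" (pixels), "rvec" (rotation vector, rad) and "tvec" (3), from world to camera coordinates, as OpenCV has them; the wrist camera has in their place "T_tool_cam" (4x4, takes a point from camera to tool coordinates, whose origin is the TCP and whose axes are the flange's). Camera axes: x right, y down, z forward; pixel columns grow to the right and rows downward; lengths in m; the calibration is good to about 2 mm. A picture is of the moment at which its call begins: read the wrist's pose just before it. get_calibration takes no time and is no camera call.
- env.finish_job(): hands the job in; it is judged then, once.
Trained networks look in the newest picture that a camera, given by its name, has taken for a name from the list of things; names that differ only in an ending like _2 or _b are one class to them, and where a whole thing is asked for, a point or a joint stands for the part that bears it (a point fixed in the world has none). Each returns a list of dicts, best first, with "score" (0 to 1); they miss things now and then, are a little off and sometimes report something else, mostly with a low value. They report only what shows in the picture. A call takes as long as a camera call.
- env.find_in(thing, camera): "rect" ([left, top, right, bottom] in pixels, round what is visible of it).
- env.outline_of(thing, camera): "pixels" (420x560 bool, what is visible of it) and "rect" ([left, top, right, bottom] in pixels, round what is visible of it).
- env.mark_of(thing, camera): "point" ([column, row] in pixels: a listed point, or the origin of a listed thing).
The state is a dict: "t": time; "q": joint angles; "dq": joint speeds; "joint_efforts": joint torques, N m; "eef_pos": TCP position; "tool_rot": TCP orientation; "contact_force": force on the tool from outside, world axes, zero at the start; "wrist_torque": the same for the moment, N m; "gripper_width": opening from 0.0 (shut) to 1.0 (fully open); "gripper_force": force on a finger pad.
Only numpy, scipy, OpenCV 4.12 (cv2) and the standard library are available. Lean on these libraries where they do the work, as an engineer would, in place of code of your own. Each camera call takes 0.05 s, during which the arm holds its last target. There are 200 camera calls.

## Working session

There is one attempt and no reset: what is moved stays moved. The work goes in short steps, Python scripts to look and compute and a shell command to move; the robot and the scene stay as the last step left them, time stands still between calls to the robot, and variables do not carry over. Pictures are saved under pics/ and viewed, at most 14 in all, crops included, and the job is handed in when it is done.

```bash
mkdir -p pics; ls; python3 - <<'E'
from rig import env
import cv2,numpy as np
s=env.observe();print(s['t'],s['eef_pos'],s['tool_rot'].round(3) if hasattr(s['tool_rot'],'round') else s['tool_rot'])
for c in['scene','top']:
    cv2.imwrite(f'pics/{c}0.png',env.camera(c)[:,:,::-1]);print(env.get_calibration(c))
print(env.get_calibration('wrist'))
for n in 'wide_chisel claw_chisel narrow_chisel hammer_wide hammer_claw wide_insert claw_insert narrow_insert mallet square'.split():
    for c in ['top','scene']:
        print(n,c,[(np.round(d['point']).tolist(),round(d['score'],2)) for d in env.mark_of(n,c)][:3])
E
```

```text
pics
0.0 [0.24827537 0.62724459 0.22978329] [[-0.93   0.368 -0.   ]
 [ 0.368  0.93  -0.001]
 [-0.    -0.001 -1.   ]]
{'fx': 436.10079180002464, 'fy': 436.10079180002464, 'cx': 274.20437447927975, 'cy': 208.2169508076192, 'rvec': array([ 0.9448728 ,  2.58217551, -0.95830106]), 'tvec': array([ 0.45738532, -0.27704429,  1.30233869])}
{'fx': 483.5421534405198, 'fy': 483.5421534405198, 'cx': 279.3227419745925, 'cy': 223.40622926000887, 'rvec': array([ 2.15298273, -2.2035452 ,  0.12579936]), 'tvec': array([0.00519085, 0.63182206, 1.20955579])}
{'fx': 376.6223519876609, 'fy': 376.6223519876609, 'cx': 278.9020410786787, 'cy': 211.62061723934661, 'T_tool_cam': array([[-1.17847931e-03, -9.59273639e-01, -2.82476010e-01,
         8.23335319e-02],
       [ 9.99999004e-01, -9.11152536e-04, -1.07773233e-03,
         5.86719514e-04],
       [ 7.76461477e-04, -2.82476999e-01,  9.59273758e-01,
        -1.53689065e-01],
       [ 0.00000000e+00,  0.00000000e+00,  0.00000000e+00,
         1.00000000e+00]])}
wide_chisel top [([278.0, 266.0], 0.67)]
wide_chisel scene [([297.0, 197.0], 0.91)]
claw_chisel to
[... 172 characters left out ...]
el scene [([201.0, 130.0], 0.65)]
hammer_wide top [([348.0, 288.0], 0.71)]
hammer_wide scene [([269.0, 153.0], 0.78), ([198.0, 130.0], 0.36)]
hammer_claw top [([315.0, 271.0], 0.83)]
hammer_claw scene [([280.0, 175.0], 0.69)]
wide_insert top [([182.0, 253.0], 0.61)]
wide_insert scene [([355.0, 274.0], 0.55)]
claw_insert top [([349.0, 190.0], 0.24)]
claw_insert scene [([391.0, 299.0], 0.62)]
narrow_insert top [([207.0, 246.0], 0.92)]
narrow_insert scene [([337.0, 254.0], 0.82), ([243.0, 275.0], 0.24)]
mallet top [([246.0, 177.0], 0.9), ([350.0, 194.0], 0.75), ([183.0, 254.0], 0.52)]
mallet scene [([239.0, 273.0], 0.68)]
square top [([352.0, 196.0], 0.68)]
square scene [([190.0, 193.0], 0.78)]
```

View pics/top0.png

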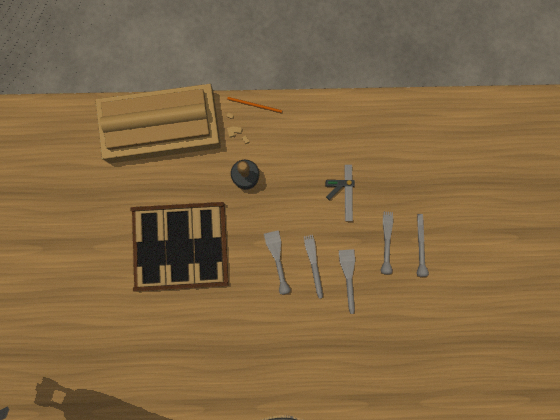

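View pics/scene0.png

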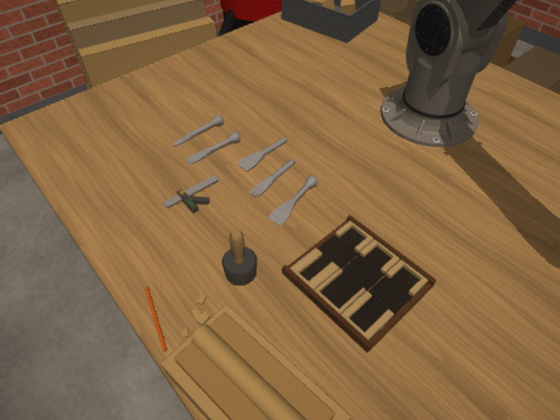

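```bash
cat > h.py <<'E'
from rig import env
import cv2,numpy as np
def ray(cam,uv,z,s=None):
    k=env.get_calibration(cam);uv=np.atleast_2d(uv).astype(float)
    d=np.c_[(uv[:,0]-k['cx'])/k['fx'],(uv[:,1]-k['cy'])/k['fy'],np.ones(len(uv))]
    if cam=='wrist':
        T=k['T_tool_cam'];R=s['tool_rot']@T[:3,:3];o=s['eef_pos']+s['tool_rot']@T[:3,3]
    else:
        R=cv2.Rodrigues(k['rvec'])[0].T;o=-R@k['tvec']
    d=d@R.T
    return (o+d*((z-o[2])/d[:,2])[:,None])[:,:2]
def mask(cam,n):
    r=env.outline_of(n,cam);return [(m['score'],m['pixels']) for m in r]
def chisel(cam,m,s=None,z=.01):
    v,u=np.nonzero(m);P=ray(cam,np.c_[u,v],z,s)
    c=P.mean(0);a=np.linalg.svd(P-c,full_matrices=False)[2][0]
    if a[0]<0:a=-a
    t=(P-c)@a;n=np.array([-a[1],a[0]]);w=(P-c)@n
    # head end is at -x; shank centre from shank pixels
    lo,hi=t.min(),t.max();sh=(t>lo+.035)&(t<lo+.085)
    k=np.polyfit(t[sh],w[sh],1);o=c+a*(lo+.068)+n*np.polyval(k,lo+.068)
    return o,np.arctan2(a[1],a[0]),hi-lo,np.arctan(k[0]),u.mean(),v.mean()
E
python3 - <<'E'
from h import *
im=env.camera('top');np.set_printoptions(precision=4,suppress=True)
for n in 'wide_chisel claw_chisel narrow_chisel'.split():
    for sc,m in mask('top',n)[:2]:
        o,y,L,dy,u,v=chisel('top',m);print(n,round(sc,2),o,round(y,3),round(L,4),round(dy,3),u,v,m.sum())
for n in 'claw_insert wide_insert narrow_insert'.split():
    for sc,m in mask('top',n)[:2]:
        v,u=np.nonzero(m);P=ray('top',np.c_[u,v],.018);print(n,round(sc,2),cv2.minAreaRect(P.astype(np.float32)),u.mean(),v.mean())
    print([ (ray('top',d['point'],.008)[0],d['score']) for d in env.mark_of(n,'top')[:2]])
print('dims tray corners',ray('top',[[133,207],[223,204],[227,287],[136,291]],.02))
cv2.imwrite('pics/tray.png',cv2.resize(im[190:300,120:240,::-1],None,fx=5,fy=5,interpolation=cv2.INTER_CUBIC))
E
```

```text
wide_chisel 0.68 [ 0.5188 -0.0065] 0.201 0.1639 0.013 276.84163701067615 257.7188612099644 562
claw_chisel 0.74 [ 0.5633 -0.2885] -0.074 0.1621 -0.02 386.84912959381046 242.3752417794971 517
narrow_chisel 0.92 [ 0.5564 -0.3788] -0.012 0.1621 0.019 421.2191780821918 248.98858447488584 438
claw_insert 0.71 ((0.5793409943580627, 0.32289713621139526), (0.19218489527702332, 0.07416892051696777), 0.29932668805122375) 150.6433770014556 247.40999514798642
claw_insert 0.47 ((0.4812462031841278, -0.17883630096912384), (0.03884584829211235, 0.16339264810085297), 87.92549133300781) 348.2395833333333 274.05381944444446
[(array([0.561, 0.324]), 0.83)]
wide_insert 0.64 ((0.5808165669441223, 0.25128042697906494), (0.19370344281196594, 0.07543904334306717), 2.010864496231079) 178.8764623303697 246.29246607393543
[(array([0.5649, 0.2482]), 0.79)]
narrow_insert 0.82 ((0.5836095809936523, 0.1784910410642624), (0.19395065307617188, 0.07430281490087509), 2.024496555328369) 207.24690181124882 244.37750238322212
[(array([0.5694, 0.175 ]), 0.92)]
dims tray corners [[0.684  0.3677]
 [0.6868 0.1353]
 [0.4728 0.1277]
 [0.4684 0.3588]]
```

View pics/tray.png

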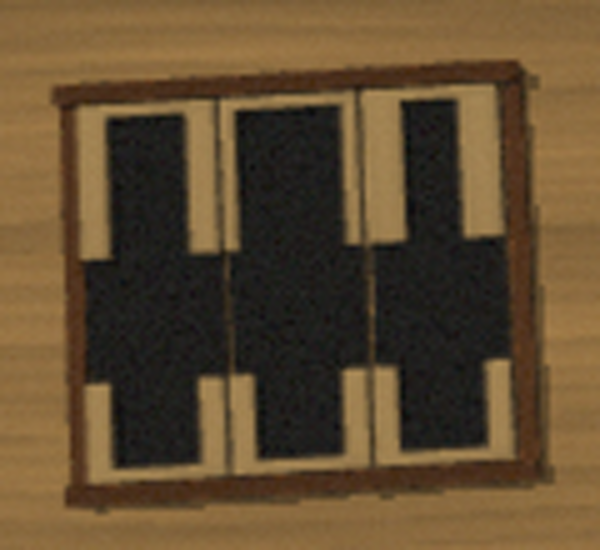

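The tray, left to right in the top view, holds the claw, wide and narrow inserts, with the blade pockets up (+x). The mallet-headed chisels are at (278,266) wide, (387,247) claw and (422,246) narrow, with their heads towards the robot. I'll start with the wide one.

The manual's scale: shifts go in shares of 62.5 mm and turns go in shares of pi rad. Converting my numbers, -0.146 rad / 3.1416 = -0.0465.

```bash
cat >> h.py <<'E'
def go(x,y,z,yaw):
    "tool-axes move to target: first rz, then shift; chisel/insert axis yaw, tool x opposite to it"
    s=env.observe();R=s['tool_rot'];a=np.arctan2(R[1,0],R[0,0]);b=yaw+np.pi
    rz=-((b-a+np.pi)%(2*np.pi)-np.pi);X=np.array([np.cos(b),np.sin(b)]);Y=np.array([X[1],-X[0]])
    d=np.array([x,y])-s['eef_pos'][:2]
    print('rz %.3f dx %.4f dy %.4f dz %.4f tilt %s'%(rz,d@X,d@Y,s['eef_pos'][2]-z,R[:2,2].round(4)), 't',s['t'],'w',s['gripper_width'])
E
echo '[[[0, 0, 0], [0, 0, -0.0465], 0.5], [[0, 0, 0], [0, 0, -0.0465], 0.5], [[0, 0, 0], [0, 0, -0.0465], 0.5], [[0, 0, 0], [0, 0, -0.0465], 0.5]]' | python3 -m jog 30
echo '[[[-0.1792, -0.9008, 0.04], [0, 0, 0], 0.5], [[-0.1792, -0.9008, 0.04], [0, 0, 0], 0.5], [[-0.1792, -0.9008, 0.04], [0, 0, 0], 0.5], [[-0.1792, -0.9008, 0.04], [0, 0, 0], 0.5]]' | python3 -m jog
echo '[[[-0.1792, -0.9008, 0.04], [0, 0, 0], 0.5], [[-0.1792, -0.9008, 0.04], [0, 0, 0], 0.5], [[-0.1792, -0.9008, 0.04], [0, 0, 0], 0.5], [[-0.1792, -0.9008, 0.04], [0, 0, 0], 0.5]]' | python3 -m jog
echo '[[[-0.1792, -0.9008, 0.04], [0, 0, 0], 0.5], [[-0.1792, -0.9008, 0.04], [0, 0, 0], 0.5], [[-0.1792, -0.9008, 0.04], [0, 0, 0], 0.5], [[-0.1792, -0.9008, 0.04], [0, 0, 0], 0.5], [[0, 0, 0], [0, 0, 0], 0.5]]' | python3 -m jog
python3 - <<'E'
from h import *
s=env.observe();im=env.camera('wrist')
cv2.imwrite('pics/w1.png',im[:,:,::-1])
for sc,m in mask('wrist','wide_chisel')[:2]:
    r=chisel('wrist',m,s);print(sc,r)
    go(*r[0],.029,r[1]+r[3])
go(.5188,-.0065,.029,.21)
E
```

```text
t: 2.1
eef_pos: [0.2484, 0.6276, 0.2305]
tool_rot: [[-0.978, -0.21, -0.0], [-0.21, 0.978, -0.0], [0.0, -0.0, -1.0]]
contact_force: [0.6, 0.3, -0.1]
gripper_width: 0.613
gripper_force: 0.0
t: 2.6
eef_pos: [0.3391, 0.4147, 0.2206]
tool_rot: [[-0.979, -0.206, 0.0], [-0.206, 0.979, 0.0], [-0.0, 0.0, -1.0]]
contact_force: [1.9, -0.3, -0.1]
gripper_width: 0.504
gripper_force: 0.0
t: 3.1
eef_pos: [0.4293, 0.2035, 0.2107]
tool_rot: [[-0.979, -0.206, 0.001], [-0.206, 0.979, 0.001], [-0.001, 0.0, -1.0]]
contact_force: [0.7, 0.0, -0.5]
gripper_width: 0.499
gripper_force: 0.0
t: 3.72
eef_pos: [0.5197, -0.0101, 0.2005]
tool_rot: [[-0.98, -0.2, 0.0], [-0.2, 0.98, -0.001], [-0.0, -0.001, -1.0]]
contact_force: [-0.2, 0.6, 0.3]
gripper_width: 0.5
gripper_force: 0.0
0.84 (array([ 0.51775815, -0.00631166]), np.float64(0.19905518443796033), np.float64(0.1590046393500608), np.float64(-0.009365733428045775), np.float64(283.78989430265534), np.float64(206.43000773395204))
rz 0.016 dx 0.0010 dy 0.0001 dz 0.1714 tilt [-0.0003 -0.    ] t 3.825 w 0.49629981033641984
rz -0.004 dx 0.0001 dy -0.0003 dz 0.1714 tilt [-0.0003 -0.    ] t 3.825 w 0.49629981033641984
```

View pics/w1.png

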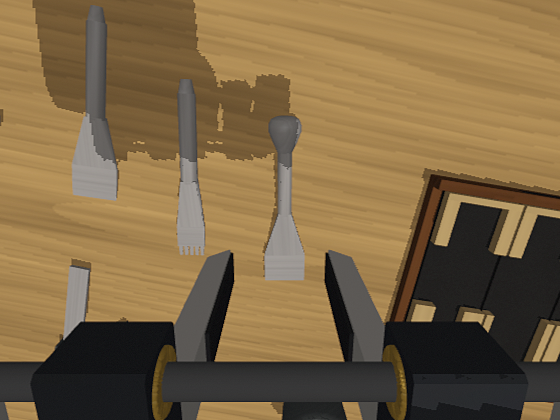

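Wrist view: the flared-head wide chisel is centred between the fingers, head at (284,130) and blade at (285,270). Both measurements agree, so I'll descend, grip and lift.

Scaled: 0.05 m is 0.8, 0.04 m is 0.64.

```bash

echo '[[[0, 0, 0.8], [0, 0, 0], 0.5], [[0, 0, 0.8], [0, 0, 0], 0.5], [[0, 0, 0.64], [0, 0, 0], 0.5], [[0, 0, 0.32], [0, 0, 0], 0.5], [[0.008, 0, 0.184], [0, 0, 0], 0.5]]' | python3 -m jog
echo '[[[0, 0, 0], [0, 0, 0], 0.3], [[0, 0, 0], [0, 0, 0], 0], [[0, 0, 0], [0, 0, 0], 0], [[0, 0, 0], [0, 0, 0], 0]]' | python3 -m jog 40
echo '[[[0, 0, 0], [0, 0, 0], 0], [[0, 0, -0.48], [0, 0, 0], 0], [[0, 0, -0.8], [0, 0, 0], 0], [[0, 0, -0.32], [0, 0, 0], 0]]' | python3 -m jog
python3 - <<'E'
from h import *
go(.5665,.2505,.12,.036)
E
```

```text
t: 4.45
eef_pos: [0.5178, -0.0047, 0.0281]
tool_rot: [[-0.978, -0.208, -0.001], [-0.208, 0.978, 0.0], [0.001, 0.001, -1.0]]
contact_force: [-0.2, 0.5, -0.1]
gripper_width: 0.503
gripper_force: 0.0
t: 4.95
eef_pos: [0.5187, -0.006, 0.0295]
tool_rot: [[-0.979, -0.206, 0.001], [-0.206, 0.979, 0.0], [-0.001, -0.0, -1.0]]
contact_force: [-0.7, -1.4, 3.1]
gripper_width: 0.133
gripper_force: 40.0
t: 5.45
eef_pos: [0.519, -0.0061, 0.1313]
tool_rot: [[-0.979, -0.205, 0.002], [-0.205, 0.979, 0.0], [-0.002, -0.0, -1.0]]
contact_force: [0.1, 0.0, -3.4]
gripper_width: 0.137
gripper_force: 40.0
rz 0.171 dx -0.0567 dy 0.2547 dz 0.0113 tilt [0.0023 0.0005] t 5.45 w 0.1366016511176226
```

Scaled: 0.0509 m is 0.8144, -0.0113 m is -0.1808, 0.086 rad / 3.1416 = 0.0274.

```bash

echo '[[[0, 0, 0], [0, 0, 0.0271], 0], [[0, 0, 0], [0, 0, 0.0274], 0], [[-0.1808, 0.8144, 0], [0, 0, 0], 0], [[-0.1808, 0.8144, 0], [0, 0, 0], 0], [[-0.1808, 0.8144, 0], [0, 0, 0], 0]]' | python3 -m jog
echo '[[[-0.1808, 0.8144, 0], [0, 0, 0], 0], [[-0.1808, 0.8144, 0], [0, 0, 0], 0], [[0, 0, 0], [0, 0, 0], 0], [[0, 0, 0], [0, 0, 0], 0]]' | python3 -m jog
python3 - <<'E'
from h import *
s=env.observe();im=env.camera('wrist')
cv2.imwrite('pics/w2.png',im[:,:,::-1]);np.save('s2.npy',dict(s),allow_pickle=True)
for n in ['claw_insert','wide_insert','narrow_insert']:print(n,[(ray('wrist',d['point'],.008,s)[0],d['point'],d['score']) for d in env.mark_of(n,'wrist')[:2]])
go(.5665,.2505,.043,.036)
im=env.camera('top');cv2.imwrite('pics/t2.png',cv2.resize(im[180:310,110:250,::-1],None,fx=4,fy=4))
E
```

```text
t: 6.08
eef_pos: [0.5466, 0.1493, 0.1289]
tool_rot: [[-0.999, -0.036, -0.0], [-0.036, 0.999, -0.0], [0.0, -0.0, -1.0]]
contact_force: [0.7, -1.0, -3.4]
gripper_width: 0.127
gripper_force: 40.0
t: 6.58
eef_pos: [0.5652, 0.2499, 0.1285]
tool_rot: [[-0.999, -0.036, -0.001], [-0.036, 0.999, -0.001], [0.001, -0.001, -1.0]]
contact_force: [0.3, -0.8, -3.0]
gripper_width: 0.132
gripper_force: 40.0
claw_insert [(array([0.56273752, 0.32257512]), [374.6, 213.7], 0.91), (array([0.5662413 , 0.17738469]), [183.4, 211.6], 0.41)]
wide_insert [(array([0.56573748, 0.24946295]), [278.3, 214.2], 0.56)]
narrow_insert [(array([0.56691631, 0.17622216]), [181.9, 212.4], 0.86)]
rz -0.001 dx -0.0008 dy 0.0013 dz 0.0861 tilt [-0.0001 -0.0003] t 6.775 w 0.13420679420969628
```

View pics/w2.png

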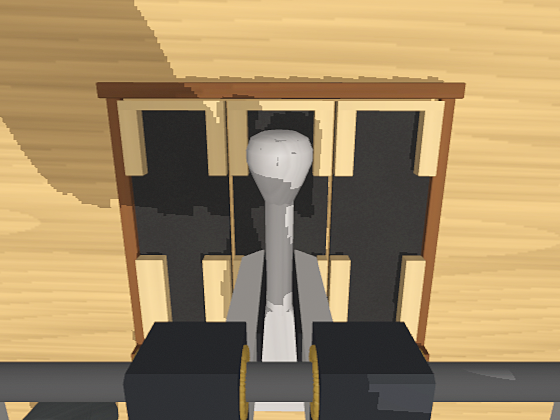

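Wrist view: the chisel hangs straight over the middle (wide) insert, head at (280,160) over the head pocket spanning 247–313. I'll lower it and release.

Scaled: 0.03 m is 0.48, 0.014 m is 0.224.

```bash

echo '[[[0, 0, 0.48], [0, 0, 0], 0], [[0, 0, 0.48], [0, 0, 0], 0], [[0, 0, 0.224], [0, 0, 0], 0], [[0, 0, 0.096], [0, 0, 0], 0], [[0, 0, 0.08], [0, 0, 0], 0]]' | python3 -m jog
echo '[[[0, 0, 0], [0, 0, 0], 0], [[0, 0, 0], [0, 0, 0], 0.3], [[0, 0, 0], [0, 0, 0], 0.3], [[0, 0, -0.32], [0, 0, 0], 0.4], [[0, 0, -0.8], [0, 0, 0], 0.5]]' | python3 -m jog
echo '[[[0, 0, -0.88], [0, 0, 0], 0.5], [[0, 0, -0.48], [0, 0, 0], 0.5]]' | python3 -m jog
python3 - <<'E'
from h import *
s=env.observe();im=env.camera('wrist')
cv2.imwrite('pics/w3.png',im[:,:,::-1])
for sc,m in mask('wrist','wide_chisel')[:2]:
    r=chisel('wrist',m,s,.024);print(sc,r)
go(.5633,-.2885,.2,-.085)
E
```

```text
t: 7.45
eef_pos: [0.5661, 0.2505, 0.0445]
tool_rot: [[-0.999, -0.036, 0.001], [-0.036, 0.999, 0.0], [-0.001, 0.0, -1.0]]
contact_force: [0.2, -0.5, -2.4]
gripper_width: 0.137
gripper_force: 40.0
t: 8.07
eef_pos: [0.5647, 0.2499, 0.1143]
tool_rot: [[-0.999, -0.036, -0.003], [-0.036, 0.999, -0.002], [0.003, -0.002, -1.0]]
contact_force: [1.6, 0.3, 1.3]
gripper_width: 0.469
gripper_force: 0.0
t: 8.32
eef_pos: [0.5665, 0.2505, 0.2036]
tool_rot: [[-0.999, -0.036, 0.004], [-0.036, 0.999, 0.002], [-0.004, 0.002, -1.0]]
contact_force: [-0.2, 0.9, -1.1]
gripper_width: 0.504
gripper_force: 0.0
0.7 (array([0.56470618, 0.25011402]), np.float64(0.0359833981813307), np.float64(0.15929522817371167), np.float64(0.003481732646445983), np.float64(278.09744331886156), np.float64(207.93125904486251))
rz 0.121 dx -0.0418 dy -0.5378 dz 0.0043 tilt [0.0056 0.0037] t 8.425 w 0.5009458411443922
```

View pics/w3.png

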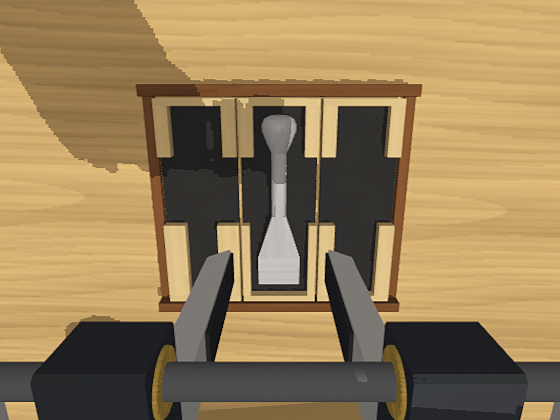

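The wide chisel lies flat in the middle insert, head at (279,130) and blade at (279,265), centred. The claw chisel is next.

Scaled: -0.0538 m is -0.8608, -0.0042 m is -0.0672, 0.121 rad / 3.1416 = 0.0385.

```bash

echo '[[[0, 0, 0], [0, 0, 0.0385], 0.5], [[-0.0672, -0.8608, 0], [0, 0, 0], 0.5], [[-0.0672, -0.8608, 0], [0, 0, 0], 0.5], [[-0.0672, -0.8608, 0], [0, 0, 0], 0.5], [[-0.0672, -0.8608, 0], [0, 0, 0], 0.5]]' | python3 -m jog
echo '[[[-0.0672, -0.8608, 0], [0, 0, 0], 0.5], [[-0.0672, -0.8608, 0], [0, 0, 0], 0.5], [[-0.0672, -0.8608, 0], [0, 0, 0], 0.5], [[-0.0672, -0.8608, 0], [0, 0, 0], 0.5], [[-0.0672, -0.8608, 0], [0, 0, 0], 0.5]]' | python3 -m jog
echo '[[[-0.0672, -0.8608, 0], [0, 0, 0], 0.5], [[0, 0, 0], [0, 0, 0], 0.5], [[0, 0, 0], [0, 0, 0], 0.5]]' | python3 -m jog
python3 - <<'E'
from h import *
s=env.observe();im=env.camera('wrist')
cv2.imwrite('pics/w4.png',im[:,:,::-1])
for n in['claw_chisel','narrow_chisel']:
  for sc,m in mask('wrist',n)[:2]:
    r=chisel('wrist',m,s);print(n,sc,r)
    go(*r[0],.029,r[1]+r[3])
go(.5633,-.2885,.029,-.085)
E
```

```text
t: 9.05
eef_pos: [0.5637, 0.0328, 0.1996]
tool_rot: [[-0.996, 0.085, 0.0], [0.085, 0.996, 0.0], [-0.0, 0.0, -1.0]]
contact_force: [0.6, -0.2, -0.2]
gripper_width: 0.499
gripper_force: 0.0
t: 9.68
eef_pos: [0.5619, -0.2369, 0.1996]
tool_rot: [[-0.996, 0.085, 0.0], [0.085, 0.996, 0.0], [-0.0, 0.0, -1.0]]
contact_force: [0.1, -0.7, -0.6]
gripper_width: 0.502
gripper_force: 0.0
t: 10.05
eef_pos: [0.5617, -0.289, 0.1991]
tool_rot: [[-0.996, 0.085, -0.0], [0.085, 0.996, 0.0], [0.0, 0.0, -1.0]]
contact_force: [0.7, 0.2, -0.1]
gripper_width: 0.498
gripper_force: 0.0
claw_chisel 0.81 (array([ 0.56208529, -0.28834471]), np.float64(-0.09698453578750335), np.float64(0.15875540904818414), np.float64(-0.008471058325877), np.float64(279.7466299019608), np.float64(197.00980392156862))
rz 0.022 dx 0.0000 dy -0.0005 dz 0.1701 tilt [0.     0.0006] t 10.15 w 0.4992562782712566
narrow_chisel 0.62 (array([ 0.55307481, -0.37799959]), np.float64(-0.012840611932203318), np.float64(0.16004865683609792), np.float64(0.0017610182486378846), np.float64(181.9922879177378), np.float64(185.95147814910027))
rz -0.072 dx 0.0081 dy -0.0903 dz 0.1701 tilt [0.0001 0.0006] t 10.2 w 0.5006471799146456
rz 0.002 dx -0.0011 dy -0.0006 dz 0.1701 tilt [0.0001 0.0006] t 10.2 w 0.5006471799146456
```

View pics/w4.png

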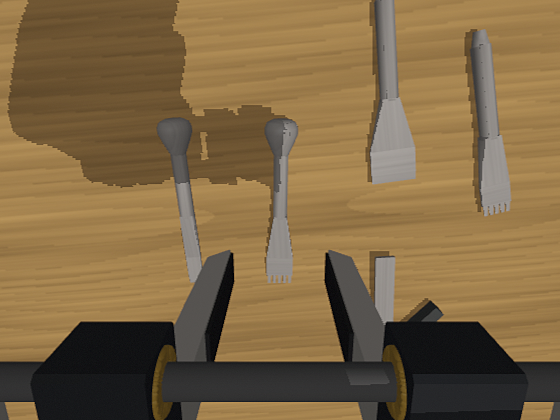

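Wrist view: the claw chisel (flared head at (281,132), toothed blade at (279,275)) is centred between the fingers, and the narrow one is at left (183,195).

Scaled: 0.05 m is 0.8, 0.04 m is 0.64, 0.012 rad / 3.1416 = 0.0038.

```bash

echo '[[[0, 0, 0.8], [0, 0, 0.0038], 0.5], [[0, 0, 0.8], [0, 0, 0], 0.5], [[0, 0, 0.64], [0, 0, 0], 0.5], [[0, 0, 0.32], [0, 0, 0], 0.5], [[0, 0, 0.168], [0, 0, 0], 0.5]]' | python3 -m jog
echo '[[[0, 0, 0], [0, 0, 0], 0.3], [[0, 0, 0], [0, 0, 0], 0], [[0, 0, 0], [0, 0, 0], 0], [[0, 0, 0], [0, 0, 0], 0], [[0, 0, 0], [0, 0, 0], 0]]' | python3 -m jog 40
echo '[[[0, 0, -0.48], [0, 0, 0], 0], [[0, 0, -0.8], [0, 0, 0], 0], [[0, 0, -0.64], [0, 0, 0], 0], [[0, 0, 0], [0, 0, 0], 0]]' | python3 -m jog
python3 - <<'E'
from h import *
go(.5635,.323,.14,.036)
E
```

```text
t: 10.82
eef_pos: [0.5621, -0.2888, 0.0282]
tool_rot: [[-0.995, 0.096, -0.0], [0.096, 0.995, 0.0], [0.0, 0.0, -1.0]]
contact_force: [-0.3, 0.6, -0.3]
gripper_width: 0.504
gripper_force: 0.0
t: 11.45
eef_pos: [0.5622, -0.2894, 0.0291]
tool_rot: [[-0.995, 0.097, 0.001], [0.097, 0.995, -0.0], [-0.001, -0.0, -1.0]]
contact_force: [-0.7, 1.7, 6.7]
gripper_width: 0.13
gripper_force: 40.0
t: 11.95
eef_pos: [0.5631, -0.29, 0.1514]
tool_rot: [[-0.995, 0.097, 0.004], [0.097, 0.995, -0.001], [-0.004, -0.001, -1.0]]
contact_force: [-0.7, 0.5, -2.8]
gripper_width: 0.134
gripper_force: 40.0
rz -0.133 dx -0.0224 dy 0.6126 dz 0.0114 tilt [ 0.0044 -0.0013] t 11.95 w 0.13370278824650814
```

Scaled: 0.0557 m is 0.8912, -0.002 m is -0.032, -0.133 rad / 3.1416 = -0.0423.

```bash

echo '[[[0, 0, 0], [0, 0, -0.0423], 0], [[-0.032, 0.8912, 0], [0, 0, 0], 0], [[-0.032, 0.8912, 0], [0, 0, 0], 0], [[-0.032, 0.8912, 0], [0, 0, 0], 0], [[-0.032, 0.8912, 0], [0, 0, 0], 0]]' | python3 -m jog
echo '[[[-0.032, 0.8912, 0], [0, 0, 0], 0], [[-0.032, 0.8912, 0], [0, 0, 0], 0], [[-0.032, 0.8912, 0], [0, 0, 0], 0], [[-0.032, 0.8912, 0], [0, 0, 0], 0], [[-0.032, 0.8912, 0], [0, 0, 0], 0]]' | python3 -m jog
echo '[[[-0.032, 0.8912, 0], [0, 0, 0], 0], [[-0.032, 0.8912, 0], [0, 0, 0], 0], [[0, 0, 0], [0, 0, 0], 0], [[0, 0, 0], [0, 0, 0], 0]]' | python3 -m jog
python3 - <<'E'
from h import *
s=env.observe();im=env.camera('wrist')
cv2.imwrite('pics/w5.png',im[:,:,::-1])
for n in ['claw_insert','wide_insert','narrow_insert']:print(n,[(ray('wrist',d['point'],.008,s)[0],d['point'],d['score']) for d in env.mark_of(n,'wrist')[:2]])
go(.5635,.323,.0435,.036)
E
```

```text
t: 12.58
eef_pos: [0.5609, -0.0644, 0.1474]
tool_rot: [[-0.999, -0.036, -0.001], [-0.036, 0.999, -0.0], [0.001, -0.0, -1.0]]
contact_force: [1.0, 0.4, -2.3]
gripper_width: 0.136
gripper_force: 40.0
t: 13.2
eef_pos: [0.5608, 0.214, 0.1473]
tool_rot: [[-0.999, -0.036, -0.001], [-0.036, 0.999, -0.001], [0.001, -0.001, -1.0]]
contact_force: [-0.1, 0.1, -1.8]
gripper_width: 0.137
gripper_force: 40.0
t: 13.7
eef_pos: [0.5612, 0.323, 0.1472]
tool_rot: [[-0.999, -0.036, -0.001], [-0.036, 0.999, -0.002], [0.001, -0.002, -1.0]]
contact_force: [-0.3, 0.2, -2.4]
gripper_width: 0.132
gripper_force: 40.0
claw_insert [(array([0.56347627, 0.32505155]), [281.4, 209.9], 0.73)]
wide_insert [(array([0.56731558, 0.2483678 ]), [186.7, 211.2], 0.92)]
narrow_insert [(array([0.56835225, 0.17689712]), [98.4, 209.4], 0.7)]
rz -0.002 dx -0.0015 dy 0.0005 dz 0.1049 tilt [-0.0002 -0.0003] t 13.9 w 0.13438324694924542
```

View pics/w5.png

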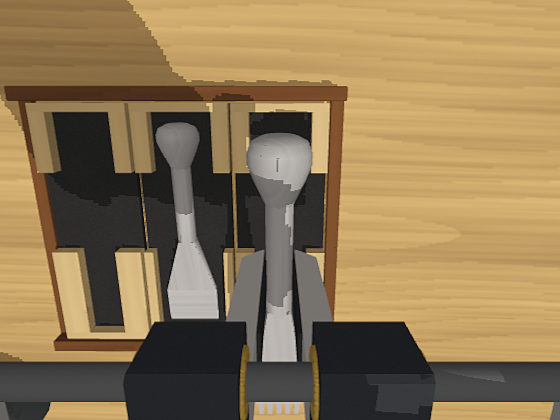

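The claw chisel hangs over its insert, head at (280,165) in the head pocket spanning 250–312, and the wide one is lying well. I'll lower this one.

Scaled: 0.04 m is 0.64, 0.018 m is 0.288.

```bash

echo '[[[-0.024, 0.0112, 0.64], [0, 0, 0], 0], [[0, 0, 0.56], [0, 0, 0], 0], [[0, 0, 0.288], [0, 0, 0], 0], [[0, 0, 0.112], [0, 0, 0], 0], [[0, 0, 0.072], [0, 0, 0], 0]]' | python3 -m jog
echo '[[[0, 0, 0], [0, 0, 0], 0], [[0, 0, 0], [0, 0, 0], 0.3], [[0, 0, 0], [0, 0, 0], 0.3], [[0, 0, -0.32], [0, 0, 0], 0.4], [[0, 0, -0.8], [0, 0, 0], 0.5]]' | python3 -m jog
echo '[[[0, 0, -0.88], [0, 0, 0], 0.5], [[0, 0, -0.48], [0, 0, 0], 0.5]]' | python3 -m jog
python3 - <<'E'
from h import *
s=env.observe();im=env.camera('wrist')
cv2.imwrite('pics/w6.png',im[:,:,::-1])
for sc,m in mask('wrist','claw_chisel')[:2]:
    r=chisel('wrist',m,s,.024);print(sc,r)
go(.5545,-.3785,.2,-.008)
E
```

```text
t: 14.52
eef_pos: [0.5638, 0.3247, 0.0446]
tool_rot: [[-0.999, -0.036, 0.001], [-0.036, 0.999, 0.001], [-0.001, 0.001, -1.0]]
contact_force: [0.2, -0.5, -2.4]
gripper_width: 0.133
gripper_force: 40.0
t: 15.15
eef_pos: [0.5623, 0.324, 0.1143]
tool_rot: [[-0.999, -0.036, -0.002], [-0.036, 0.999, -0.002], [0.002, -0.002, -1.0]]
contact_force: [0.5, 0.3, 0.2]
gripper_width: 0.47
gripper_force: 0.0
t: 15.4
eef_pos: [0.5641, 0.3248, 0.2037]
tool_rot: [[-0.999, -0.036, 0.003], [-0.036, 0.999, 0.003], [-0.003, 0.002, -1.0]]
contact_force: [0.8, 0.1, -0.4]
gripper_width: 0.5
gripper_force: 0.0
0.93 (array([0.56226739, 0.32411268]), np.float64(0.030926863054958044), np.float64(0.160381027257697), np.float64(-0.00434679802989177), np.float64(277.86985125858126), np.float64(198.17820366132725))
rz 0.044 dx 0.0048 dy -0.7039 dz 0.0044 tilt [0.0053 0.0043] t 15.5 w 0.49819844064090185
```

View pics/w6.png

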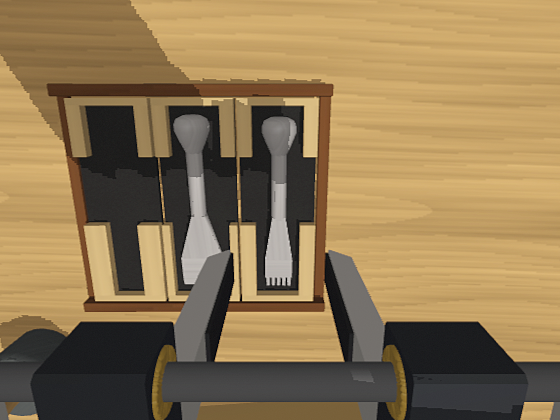

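The claw chisel lies flat in its insert, head at (279,132) and teeth at (278,280). The narrow chisel is the last one.

Scaled: -0.0587 m is -0.9392, 0.0004 m is 0.0064, 0.044 rad / 3.1416 = 0.014.

```bash

echo '[[[0, 0, 0], [0, 0, 0.014], 0.5], [[0.0064, -0.9392, 0], [0, 0, 0], 0.5], [[0.0064, -0.9392, 0], [0, 0, 0], 0.5], [[0.0064, -0.9392, 0], [0, 0, 0], 0.5], [[0.0064, -0.9392, 0], [0, 0, 0], 0.5]]' | python3 -m jog
echo '[[[0.0064, -0.9392, 0], [0, 0, 0], 0.5], [[0.0064, -0.9392, 0], [0, 0, 0], 0.5], [[0.0064, -0.9392, 0], [0, 0, 0], 0.5], [[0.0064, -0.9392, 0], [0, 0, 0], 0.5]]' | python3 -m jog
echo '[[[0.0064, -0.9392, 0], [0, 0, 0], 0.5], [[0.0064, -0.9392, 0], [0, 0, 0], 0.5], [[0.0064, -0.9392, 0], [0, 0, 0], 0.5], [[0.0064, -0.9392, 0], [0, 0, 0], 0.5], [[0, 0, 0], [0, 0, 0], 0.5]]' | python3 -m jog
python3 - <<'E'
from h import *
s=env.observe();im=env.camera('wrist')
cv2.imwrite('pics/w7.png',im[:,:,::-1])
for n in['narrow_chisel']:
  for sc,m in mask('wrist',n)[:2]:
    r=chisel('wrist',m,s);print(n,sc,r)
    go(*r[0],.029,r[1]+r[3])
go(.5545,-.3785,.029,-.008)
E
```

```text
t: 16.12
eef_pos: [0.5593, 0.0879, 0.1996]
tool_rot: [[-1.0, 0.008, 0.0], [0.008, 1.0, 0.0], [-0.0, 0.0, -1.0]]
contact_force: [0.8, -0.9, -0.3]
gripper_width: 0.503
gripper_force: 0.0
t: 16.62
eef_pos: [0.5559, -0.1468, 0.1996]
tool_rot: [[-1.0, 0.008, 0.001], [0.008, 1.0, 0.0], [-0.001, 0.0, -1.0]]
contact_force: [0.4, 0.2, 0.8]
gripper_width: 0.503
gripper_force: 0.0
t: 17.25
eef_pos: [0.5505, -0.385, 0.1994]
tool_rot: [[-1.0, 0.014, -0.001], [0.014, 1.0, -0.002], [0.001, -0.002, -1.0]]
contact_force: [-0.1, 0.4, -0.1]
gripper_width: 0.502
gripper_force: 0.0
narrow_chisel 0.81 (array([ 0.55348634, -0.37781101]), np.float64(-0.04530392442696425), np.float64(0.15989940054439422), np.float64(0.01639916493783148), np.float64(286.94628099173553), np.float64(191.2293388429752))
rz 0.020 dx -0.0011 dy 0.0023 dz 0.1700 tilt [-0.0004  0.0003] t 17.35 w 0.4963158052200982
rz -0.001 dx -0.0021 dy 0.0016 dz 0.1700 tilt [-0.0004  0.0003] t 17.35 w 0.4963158052200982
```

View pics/w7.png

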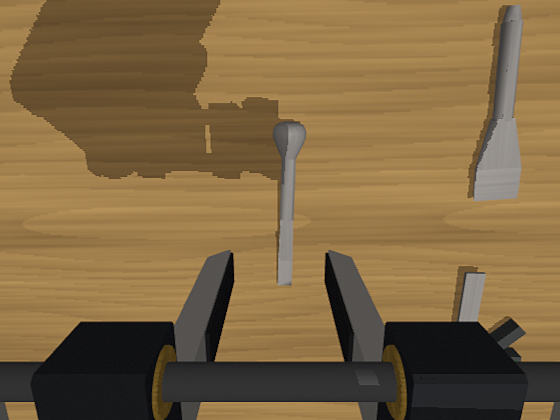

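Scaled: 0.03 m is 0.48, 0.002 m is 0.032, 0.012 rad / 3.1416 = 0.0038.

```bash

echo '[[[-0.0208, 0.032, 0.48], [0, 0, 0.0038], 0.5], [[0, 0, 0], [0, 0, 0], 0.5], [[0, 0, 0], [0, 0, 0], 0.5]]' | python3 -m jog
python3 - <<'E'
from h import *
s=env.observe();im=env.camera('wrist')
for n in['narrow_chisel']:
  for sc,m in mask('wrist',n)[:2]:
    r=chisel('wrist',m,s);print(n,sc,r)
    go(*r[0],.029,r[1]+r[3])
go(.5545,-.3785,.029,-.008)
E
```

```text
t: 17.73
eef_pos: [0.5547, -0.3771, 0.17]
tool_rot: [[-1.0, 0.018, 0.0], [0.018, 1.0, -0.0], [-0.0, -0.0, -1.0]]
contact_force: [-0.7, -0.1, -0.5]
gripper_width: 0.501
gripper_force: 0.0
narrow_chisel 0.74 (array([ 0.55304448, -0.37864135]), np.float64(-0.04006277169237388), np.float64(0.16063007063749152), np.float64(-0.029953474361172423), np.float64(277.6012305889247), np.float64(193.89891590975682))
rz 0.051 dx 0.0016 dy -0.0011 dz 0.1413 tilt [ 0.0012 -0.0005] t 17.825 w 0.5043485431793375
rz -0.011 dx 0.0002 dy -0.0009 dz 0.1413 tilt [ 0.0012 -0.0005] t 17.825 w 0.5043485431793375
```

Scaled: 0.05 m is 0.8, 0.03 m is 0.48, 0.015 rad / 3.1416 = 0.0048.

```bash

echo '[[[0.016, -0.016, 0.8], [0, 0, 0.0048], 0.5], [[0, 0, 0.72], [0, 0, 0], 0.5], [[0, 0, 0.48], [0, 0, 0], 0.5], [[0, 0, 0.256], [0, 0, 0], 0.5]]' | python3 -m jog
echo '[[[0, 0, 0], [0, 0, 0], 0.3], [[0, 0, 0], [0, 0, 0], 0], [[0, 0, 0], [0, 0, 0], 0], [[0, 0, 0], [0, 0, 0], 0], [[0, 0, 0], [0, 0, 0], 0]]' | python3 -m jog 40
echo '[[[0, 0, -0.48], [0, 0, 0], 0], [[0, 0, -0.8], [0, 0, 0], 0], [[0, 0, -0.64], [0, 0, 0], 0], [[0, 0, 0], [0, 0, 0], 0], [[0, 0, 0], [0, 0, 0], 0]]' | python3 -m jog
python3 - <<'E'
from h import *
go(.5687,.1775,.14,.036)
E
```

```text
t: 18.32
eef_pos: [0.553, -0.3786, 0.0272]
tool_rot: [[-0.999, 0.035, -0.001], [0.035, 0.999, 0.0], [0.001, 0.0, -1.0]]
contact_force: [0.2, 0.2, 0.0]
gripper_width: 0.502
gripper_force: 0.0
t: 18.95
eef_pos: [0.5536, -0.379, 0.0287]
tool_rot: [[-0.999, 0.035, 0.001], [0.035, 0.999, -0.0], [-0.001, -0.0, -1.0]]
contact_force: [-0.1, 0.5, 7.5]
gripper_width: 0.131
gripper_force: 40.0
t: 19.58
eef_pos: [0.5529, -0.3782, 0.1472]
tool_rot: [[-0.999, 0.035, -0.001], [0.035, 0.999, 0.001], [0.001, 0.001, -1.0]]
contact_force: [1.0, 0.4, -1.9]
gripper_width: 0.136
gripper_force: 40.0
rz -0.071 dx -0.0358 dy 0.5548 dz 0.0072 tilt [-0.0006  0.0006] t 19.575 w 0.1360318594910527
```

Scaled: 0.0555 m is 0.888, -0.0036 m is -0.0576, -0.071 rad / 3.1416 = -0.0226.

```bash

echo '[[[0, 0, 0], [0, 0, -0.0226], 0], [[-0.0576, 0.888, 0], [0, 0, 0], 0], [[-0.0576, 0.888, 0], [0, 0, 0], 0], [[-0.0576, 0.888, 0], [0, 0, 0], 0], [[-0.0576, 0.888, 0], [0, 0, 0], 0]]' | python3 -m jog
echo '[[[-0.0576, 0.888, 0], [0, 0, 0], 0], [[-0.0576, 0.888, 0], [0, 0, 0], 0], [[-0.0576, 0.888, 0], [0, 0, 0], 0], [[-0.0576, 0.888, 0], [0, 0, 0], 0], [[-0.0576, 0.888, 0], [0, 0, 0], 0]]' | python3 -m jog
echo '[[[-0.0576, 0.888, 0], [0, 0, 0], 0], [[0, 0, 0], [0, 0, 0], 0], [[0, 0, 0], [0, 0, 0], 0]]' | python3 -m jog
python3 - <<'E'
from h import *
s=env.observe();im=env.camera('wrist')
cv2.imwrite('pics/w8.png',im[:,:,::-1])
for n in ['narrow_insert']:print(n,[(ray('wrist',d['point'],.008,s)[0],d['point'],d['score']) for d in env.mark_of(n,'wrist')[:2]])
go(.5687,.1775,.0435,.036)
E
```

```text
t: 20.2
eef_pos: [0.5586, -0.1544, 0.1465]
tool_rot: [[-0.999, -0.036, -0.002], [-0.036, 0.999, 0.0], [0.002, 0.0, -1.0]]
contact_force: [1.0, 0.2, -2.1]
gripper_width: 0.132
gripper_force: 40.0
t: 20.82
eef_pos: [0.5665, 0.1233, 0.1466]
tool_rot: [[-0.999, -0.036, -0.002], [-0.036, 0.999, -0.001], [0.002, -0.001, -1.0]]
contact_force: [1.1, 0.3, -1.3]
gripper_width: 0.137
gripper_force: 40.0
t: 21.2
eef_pos: [0.5684, 0.1766, 0.1467]
tool_rot: [[-0.999, -0.036, -0.002], [-0.036, 0.999, -0.001], [0.002, -0.001, -1.0]]
contact_force: [0.3, -0.5, -1.7]
gripper_width: 0.131
gripper_force: 40.0
narrow_insert [(array([0.56884432, 0.17797405]), [280.7, 207.9], 0.89)]
rz -0.002 dx 0.0001 dy 0.0019 dz 0.1039 tilt [-0.001 -0.001] t 21.3 w 0.13579881951004805
```

View pics/w8.png

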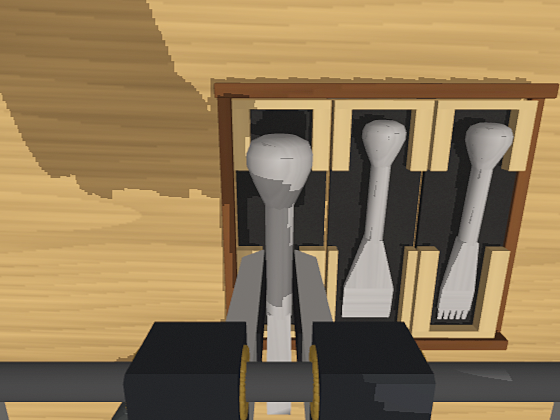

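The narrow chisel hangs over the free narrow insert, head at (280,165), and the other two lie well. I'll lower it.

Scaled: 0.04 m is 0.64, 0.035 m is 0.56.

```bash

echo '[[[0, 0.0192, 0.64], [0, 0, 0], 0], [[0, 0, 0.56], [0, 0, 0], 0], [[0, 0, 0.272], [0, 0, 0], 0], [[0, 0, 0.112], [0, 0, 0], 0], [[0, 0, 0.072], [0, 0, 0], 0]]' | python3 -m jog
echo '[[[0, 0, 0], [0, 0, 0], 0], [[0, 0, 0], [0, 0, 0], 0.3], [[0, 0, 0], [0, 0, 0], 0.3], [[0, 0, -0.32], [0, 0, 0], 0.4], [[0, 0, -0.8], [0, 0, 0], 0.5]]' | python3 -m jog
echo '[[[0, 0, -0.88], [0, 0, 0], 0.5], [[0, 0, -0.48], [0, 0, 0], 0.5], [[0, 0, 0], [0, 0, 0], 0.5], [[0, 0, 0], [0, 0, 0], 0.5]]' | python3 -m jog
python3 - <<'E'
from h import *
s=env.observe();im=env.camera('wrist')
cv2.imwrite('pics/w9.png',im[:,:,::-1])
for n in ['wide_chisel','claw_chisel','narrow_chisel']:
  for sc,m in mask('wrist',n)[:1]: print(n,sc,chisel('wrist',m,s,.024)[:3])
E
```

```text
t: 21.92
eef_pos: [0.5696, 0.1782, 0.045]
tool_rot: [[-0.999, -0.036, 0.001], [-0.036, 0.999, 0.0], [-0.001, 0.0, -1.0]]
contact_force: [-0.4, -0.0, -1.7]
gripper_width: 0.135
gripper_force: 40.0
t: 22.55
eef_pos: [0.5681, 0.1779, 0.1149]
tool_rot: [[-0.999, -0.036, -0.003], [-0.036, 0.999, -0.002], [0.003, -0.002, -1.0]]
contact_force: [0.8, 0.5, 0.6]
gripper_width: 0.47
gripper_force: 0.0
t: 23.05
eef_pos: [0.5688, 0.1784, 0.1998]
tool_rot: [[-0.999, -0.036, 0.0], [-0.036, 0.999, 0.0], [-0.0, 0.0, -1.0]]
contact_force: [-0.2, -0.3, -0.1]
gripper_width: 0.5
gripper_force: 0.0
wide_chisel 0.74 (array([0.56356118, 0.24992488]), np.float64(0.06250480866840938), np.float64(0.1609665712366919))
narrow_chisel 0.65 (array([0.569435  , 0.17822268]), np.float64(0.028551346507241726), np.float64(0.16045184926265596))
```

View pics/w9.png

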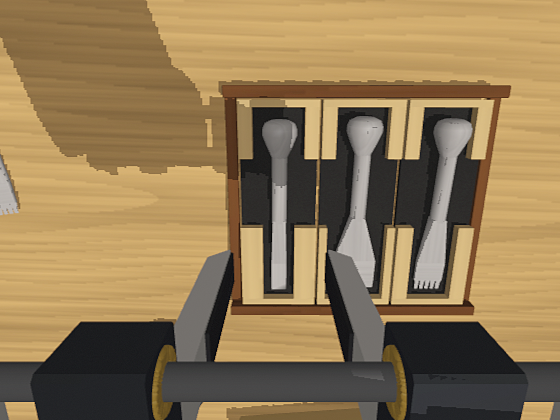

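All three lie flat in their matching inserts: narrow (280,205), wide (362,205) and claw (443,205). I'm handing in.

```bash
python3 -c "
from rig import env
print(env.finish_job())"
```

```text
the job is handed in; nothing more can be done
None
```

The three mallet-headed chisels are in their matching inserts, lying flat by the last wrist view; the job took about 23 s of robot time, and I did not pick up or knowingly touch the hammer chisels, mallet or square.

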